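Bring the red-lidded jar round to the bowl on the lazy Susan

ROBOT

A 7-joint arm with a two-finger parallel gripper is mounted at the origin on the work surface. World frame = base frame: x ahead of the robot, y to its left, z up, the work surface at z = 0. Lengths are in m, angles in rad, forces in N, time in s.
With the tool pointing down it reaches from about 0.425 to 0.875 m from the base axis. Payload 8.4 kg.
Tool frame: the origin (TCP) lies between the finger pads; the fingertips stand bot.tcp_to_tips ahead of it and the grasp point (between the pads) lies 2 mm behind it (bot.tcp_to_tips is the distance from the TCP to the fingertips, in m); z points along the fingers, y is the line along which they close (so a half turn about z gives the same grasp; the last joint's range is limited). The gripper opens to 85 mm and grips with 20 to 120 N. Pads are 22 mm wide; open, the fingers measure 114 mm over their backs; the gripper's body (76 mm by 85 mm) begins 54 mm behind the grasp point. The pads swing forward as they close: fully open they stand 13 mm farther back than shut.
Start: joints at [1.096, 0.333, 0.04, 1.465, -0.013, 1.343, -0.059], TCP at [0.239, -0.605, 0.248] pointing down, gripper open.
Joint ranges: [-2.58, 2.58], [-0.38, 2.09], [-1.3, 1.39], [0.25, 2.4], [-1.5, 4.64], [0.08, 2.09], [-2.65, 2.65]. Speed limits (rad/s): [2.22, 2.22, 2.79, 2.79, 3.14, 3.14, 3.14].

INTERFACE

Orientations are given as a rotation vector (axis times angle).
In Python, from bench import monitor, viewer, bot gives the robot as it stands.
- The arm moves only by the tool apply_moves, never from a script. Its argument "steps" is one flat list of numbers, 5 for each row, row after row: the opening, from 0 (shut) to 1 (fully open), then the shift along the tool's x, y, z in cm, then the turn about the tool's z in rad. In form: [gripper, dx, dy, dz, twist, gripper, dx, dy, dz, twist, ...]. A call has 1 to 5 rows; each row shifts and turns the commanded pose from where the row before left it, along the tool's axes as they then stand; what a row does not reach is not made up. A row lasts 1/10 s, in which the tool goes at most 50 mm and 8.59 degrees, less where a joint would pass 70% of its speed; a pose out of reach is approached as far as the arm can. A call with a gripper value outside its range is refused whole. The fingers move at their own pace and stop on an object; "force" is the grip in N (left out, the last holds). Time passes only in rows, so rows that do not move let the fingers close. It gives the time, the measured TCP pose, the force, the opening and the grip force at its end, in the units of the state.
- monitor.get_state(): the state, without advancing time (a new reading comes with each control period).
- viewer.get_image(name): name is "scene" or "top" or "wrist"; returns the picture (480x640x3 uint8, red, green, blue); there is no depth.
- viewer.camera_info(name): a dict with "camera_matrix" (3x3 intrinsics, pixels), "T" (4x4, takes a point from camera to world coordinates). Camera axes: x right, y up, looking along -z (the intrinsics and any distortion apply to the point x, -y, -z); pixel columns grow to the right and rows downward; lengths in m; the calibration is good to about 2 mm. The wrist camera is an equidistant fisheye: a pixel r from the principal point sees the ray r / f radians off the axis. A picture is of the moment at which its call begins: read the wrist's pose just before it. camera_info takes no time and is no camera call; for the wrist camera it gives the pose at the moment of the call.
- bot.finish_job(): hands the job in; it is judged then, once.
The state is a dict: "time": time; "qpos": joint angles; "joint_velocities": joint speeds; "joint_torque": joint torques, N m; "eef_pos": TCP position; "eef_rot": TCP orientation; "ft_force": force on the tool from outside, world axes, zero at the start; "torque": the same for the moment, N m; "finger_gap": finger opening in m; "finger_force": force on a finger pad.
Only numpy, scipy, OpenCV 4.12 (cv2) and the standard library are available. Lean on these libraries where they do the work, as an engineer would, in place of code of your own. Each camera call takes 0.05 s, during which the arm holds its last target. There are 200 camera calls.

TASK

Turn the lazy Susan by pushing sideways on one of its white upright dividers with a fingertip (or the closed fingers as one finger), until the red-lidded jar stands beside the blue bowl, in line between the centre post and the bowl. Turn it gently, keep off the centre post, do not touch, lift or knock over the jars, leave everything that stands around the turntable where it is, and take the hand away at the end.

Things in the scene. Friction and masses are not known exactly. Their poses are not given: they have to be found in the camera images.
- susan: lazy Susan: disc, 3 upright white dividers, steel post. Origin on its axis 17 mm above table, z up; dividers along its +x and at +120, +240 deg, plates 6 mm thick, out to 122 mm from axis, 27 to 105 mm above table; post 24 mm wide, top 121 mm up. Disc 264 mm across, floor 27 mm, rim 35 mm above table. Turns freely up to 360 deg either way, needs 1 to 2 N at a divider's end, stays where left
- mat: fixed round grey mat, 570 mm across, 4 mm thick, under the lazy Susan and concentric with it; origin under its centre
- jar_red: amber jar with a red lid, 62 mm across, 78 mm tall, loose, about 0.3 kg; standing on the disc in the middle of one of the three sectors, about 85 mm from the axis; origin at the centre of its underside, z up. It rides round with the disc; its top is 105 mm above the table
- jar_green: white jar with a green lid, same size and origin, in another sector
- jar_black: terracotta-coloured jar with a black lid, same size and origin, in the third sector
- bowl: blue ceramic bowl, loose, 112 mm across, 60 mm tall, standing on the mat 220 mm from the lazy Susan's axis, in one of three places around it 120 degrees apart; origin at the centre of its underside
- can: food can with a red label, loose, 74 mm across, 100 mm tall, on the mat in another of those places; origin under its centre
- box: yellow carton, loose, 70 x 50 x 90 mm, on the mat in the third place; origin under its centre
- ketchup: red plastic bottle, loose, 60 mm across, 190 mm tall, on the table to the robot's left; origin under its centre
- tin: low blue-labelled tin, loose, 84 mm across, 45 mm tall, on the table to the robot's right; origin under its centre
There are look-alikes about, which are no part of the job. Leave any green look-alike of the bowl alone.

How it is judged:
By the outcome, as a careful person would: the job done as asked, in the order asked, and still so for the second after the job is handed in, with the robot touching nothing.
It also fails if it takes over 51 s, if anything falls off the work surface, if the arm or the gripper's body presses on something with over 40 N, if the wrist force passes 120 N, or if a joint passes its speed limit or range.

## Working session

There is one attempt and no reset: what is moved stays moved. The work goes in short steps, Python scripts to look and compute and a tool call to move; the robot and the scene stay as the last step left them, time stands still between calls to the robot, and variables do not carry over. Pictures are saved under pics/ and viewed, at most 10 in all, crops included, and the job is handed in when it is done.

Besides the shell and the picture viewer there is one more tool, called after ">>>" as name(argument=value, ...) on one line, values as JSON. apply_moves: Moves the arm, as the interface text tells. Its arguments: {"type":"object","properties":{"steps":{"type":"array"},"force":{"type":"number"}},"required":["steps"]}

```bash
mkdir -p pics
python3 - <<'E'
from bench import monitor, viewer, bot
import cv2,numpy as np
s=monitor.get_state();print(s, bot.tcp_to_tips)
for n in("scene","top"):
    im=viewer.get_image(n);cv2.imwrite(f"pics/{n}0.png",im[:,:,::-1]);c=viewer.camera_info(n);print(n,np.round(c["camera_matrix"],1).tolist(),np.round(c["T"],4).tolist(),[k for k in c])
E
```

```text
{'time': 0.0, 'qpos': array([ 1.09579762,  0.33388643,  0.03987935,  1.46624623, -0.01338071,
        1.34329909, -0.05852194]), 'joint_velocities': array([ 0.0017549 , -0.0006579 , -0.00056237,  0.00032404,  0.00027896,
       -0.00104201, -0.00154167]), 'joint_torque': array([ 8.92593084e-05, -6.58547544e+01,  1.36551216e+00, -4.05558729e+01,
        1.69373781e-02,  1.26314705e-02,  8.43585894e-06]), 'eef_pos': array([ 0.2383739, -0.6042653,  0.2474494]), 'eef_rot': array([-3.08481814e+00, -5.86491157e-01,  6.55534650e-04]), 'ft_force': array([0.57144558, 0.14288329, 1.12687737]), 'torque': array([-0.02047829,  0.03214001, -0.05754393]), 'finger_force': 0.0, 'finger_gap': 0.08503394073343144} 0.017
scene [[463.3, 0.0, 319.9], [0.0, 463.3, 241.4], [0.0, 0.0, 1.0]] [[-0.844, -0.4595, 0.2766, 0.8685], [0.5363, -0.7149, 0.4487, 0.4486], [-0.0084, 0.527, 0.8498, 1.0916], [0.0, 0.0, 0.0, 1.0]] ['camera_matrix', 'T']
top [[520.2, 0.0, 315.4], [0.0, 520.2, 234.5], [0.0, 0.0, 1.0]] [[0.0033, 0.9952, -0.0979, 0.3803], [-1.0, 0.0035, 0.0023, -0.1107], [0.0026, 0.0979, 0.9952, 1.4649], [0.0, 0.0, 0.0, 1.0]] ['camera_matrix', 'T']
```

View pics/top0.png

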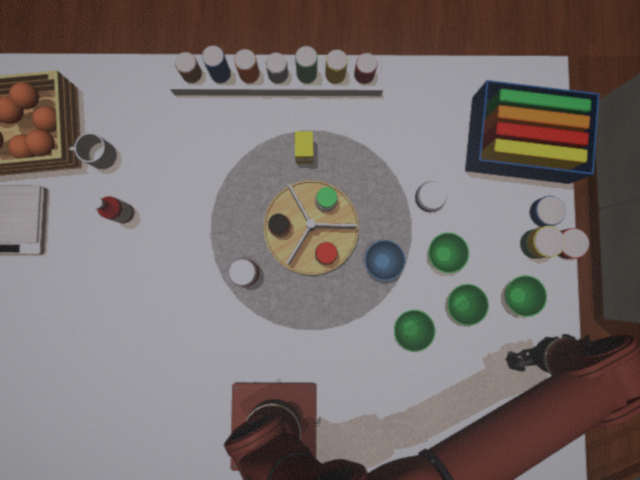

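View pics/scene0.png

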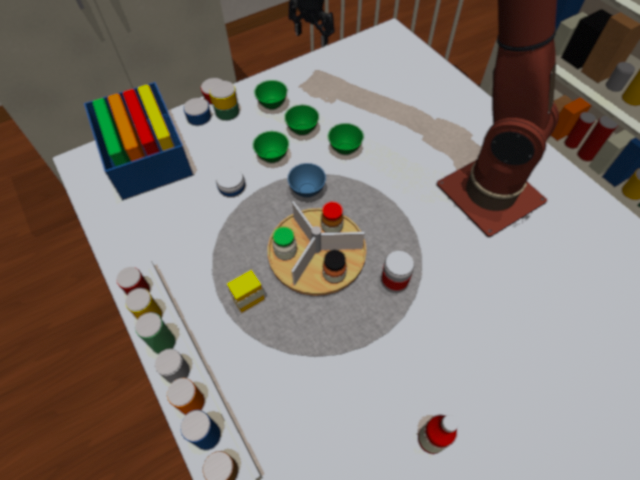

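The top view shows the axis near (311,226), the red lid at (326,253), the blue bowl at (385,260) and divider ends near (290,186), (355,226) and (290,262). The box is at (304,147) and the can at (243,272). I'll measure these in world coordinates next.

```bash
cat > h.py <<'E'
from bench import monitor, viewer, bot
import cv2,numpy as np
C=viewer.camera_info("top");K=np.array(C["camera_matrix"]);T=np.array(C["T"])
def ray(p,z):
    p=np.atleast_2d(p).astype(float)
    d=np.c_[(p[:,0]-K[0,2])/K[0,0],-(p[:,1]-K[1,2])/K[1,1],-np.ones(len(p))]@T[:3,:3].T
    return T[:3,3]+d*((z-T[2,3])/d[:,2])[:,None]
def pix(P):
    c=(np.atleast_2d(P)-T[:3,3])@T[:3,:3]
    return np.c_[K[0,0]*c[:,0]/-c[:,2]+K[0,2],K[1,1]*-c[:,1]/-c[:,2]+K[1,2]]
def blob(hsv,lo,hi,z,box):
    m=cv2.inRange(hsv,lo,hi);k=np.zeros_like(m);x0,x1,y0,y1=box;k[y0:y1,x0:x1]=255;m&=k
    c=max(cv2.findContours(m,cv2.RETR_EXTERNAL,cv2.CHAIN_APPROX_NONE)[0],key=cv2.contourArea)
    w=ray(c[:,0,:],z)[:,:2].astype(np.float32);(x,y),r=cv2.minEnclosingCircle(w)
    return np.array([x,y]),r
def measure(im=None):
    im=viewer.get_image("top") if im is None else im
    h=cv2.cvtColor(im,cv2.COLOR_RGB2HSV);B=(262,362,178,278);o={}
    o["bowl"]=blob(h,(100,90,40),(118,255,255),.064,(330,430,150,330)) if True else 0
    h2=h.copy();h2[...,0]=(h[...,0].astype(int)+20)%180
    o["red"]=blob(h2,(10,180,90),(27,255,255),.105,B)
    o["green"]=blob(h,(50,120,60),(80,255,255),.105,B)
    o["black"]=blob(h,(0,0,0),(179,255,45),.105,B)
    o["disc"]=blob(h,(10,60,100),(30,255,255),.035,B)
    return im,h,o
def divs(im,ax):
    # whiteness along circles at divider top height
    h=cv2.cvtColor(im,cv2.COLOR_RGB2HSV).astype(np.float32)
    a=np.radians(np.arange(0,360,.5));acc=0
    for r in np.arange(.06,.12,.004):
        p=pix(np.c_[ax[0]+r*np.cos(a),ax[1]+r*np.sin(a),np.full(len(a),.105)]).astype(np.float32)
        q=cv2.remap(h,p[:,0].reshape(1,-1),p[:,1].reshape(1,-1),cv2.INTER_LINEAR)[0]
        acc=acc+(255-q[:,1])*(q[:,2]>110)
    f=sum(np.roll(acc,-i*240) for i in range(3))[:240]
    f=sum(np.roll(f,k) for k in range(-4,5))
    return np.argmax(f)*.5
E
python3 - <<'E'
from h import *
im,h,o=measure()
for k,v in o.items(): print(k,np.round(v[0],4),round(v[1],4))
m=cv2.inRange(h,(0,0,60),(179,40,150));m[:, :205]=0;m[:,417:]=0;m[:125]=0;m[335:]=0
c=max(cv2.findContours(m,cv2.RETR_EXTERNAL,cv2.CHAIN_APPROX_NONE)[0],key=cv2.contourArea)
w=ray(cv2.convexHull(c)[:,0,:],.004)[:,:2].astype(np.float32);ax,r=cv2.minEnclosingCircle(w);print("mat",ax,r)
print("post px as z=.121",ray([311,224.5],.121))
a=o["disc"][0]
for A in(a,np.array(ax)):
    print("div",divs(im,A),*[(k,round(float(np.degrees(np.arctan2(*(o[k][0]-A)[::-1]))),1),np.round(np.linalg.norm(o[k][0]-A),3)) for k in("bowl","red","green","black")])
cv2.imwrite("pics/crop.png",cv2.resize(im[120:340,200:440],None,fx=2.5,fy=2.5,interpolation=cv2.INTER_CUBIC)[:,:,::-1])
E
```

```text
Traceback (most recent call last):
  File "h.py", line 21, in measure
    o["red"]=blob(h2,(10,180,90),(27,255,255),.105,B)
             ~~~~^^^^^^^^^^^^^^^^^^^^^^^^^^^^^^^^^^^^
  File "h.py", line 13, in blob
    c=max(cv2.findContours(m,cv2.RETR_EXTERNAL,cv2.CHAIN_APPROX_NONE)[0],key=cv2.contourArea)
ValueError: max() iterable argument is empty
```

```bash
sed -i 's/(10,180,90),(27,255,255)/(10,150,60),(28,255,255)/' h.py
cat > m.py <<'E'
from h import *
im=cv2.imread("pics/top0.png")[:,:,::-1].copy()
h=cv2.cvtColor(im,cv2.COLOR_RGB2HSV)
print("hsv",[h[y,x].tolist() for x,y in((326,253),(327,200),(279,224),(385,262),(300,262),(340,226),(230,200))])
cv2.imwrite("pics/crop.png",cv2.resize(im[120:340,200:440],None,fx=2.5,fy=2.5,interpolation=cv2.INTER_CUBIC)[:,:,::-1])
im,h,o=measure(im)
for k,v in o.items(): print(k,np.round(v[0],4),round(v[1],4))
m=cv2.inRange(h,(0,0,60),(179,40,150));m[:, :205]=0;m[:,417:]=0;m[:125]=0;m[335:]=0
c=max(cv2.findContours(m,cv2.RETR_EXTERNAL,cv2.CHAIN_APPROX_NONE)[0],key=cv2.contourArea)
w=ray(cv2.convexHull(c)[:,0,:],.004)[:,:2].astype(np.float32);ax,r=cv2.minEnclosingCircle(w);print("mat",ax,r)
print("post px as z=.121",ray([311,224.5],.121))
a=o["disc"][0]
for A in(a,np.array(ax)):
    print("div",divs(im,A),*[(k,round(float(np.degrees(np.arctan2(*(o[k][0]-A)[::-1]))),1),np.round(np.linalg.norm(o[k][0]-A),3)) for k in("bowl","red","green","black")])
E
python3 m.py
```

```text
hsv [[2, 168, 158], [66, 131, 154], [5, 29, 53], [106, 102, 138], [19, 97, 157], [12, 13, 99], [168, 11, 121]]
bowl [ 0.4462 -0.2991] 0.0359
red [ 0.4663 -0.1421] 0.027
green [ 0.6141 -0.143 ] 0.0246
black [ 0.5363 -0.0181] 0.0001
disc [ 0.5425 -0.1013] 0.132
mat (0.5426179766654968, -0.10179619491100311) 0.28629070520401
post px as z=.121 [[ 0.5387032  -0.10236373  0.121     ]]
div 29.0 ('bowl', -116.0, np.float64(0.22)) ('red', -151.8, np.float64(0.087)) ('green', -30.3, np.float64(0.083)) ('black', 94.3, np.float64(0.083))
div 29.0 ('bowl', -116.0, np.float64(0.22)) ('red', -152.1, np.float64(0.086)) ('green', -30.0, np.float64(0.082)) ('black', 94.3, np.float64(0.084))
```

View pics/crop.png

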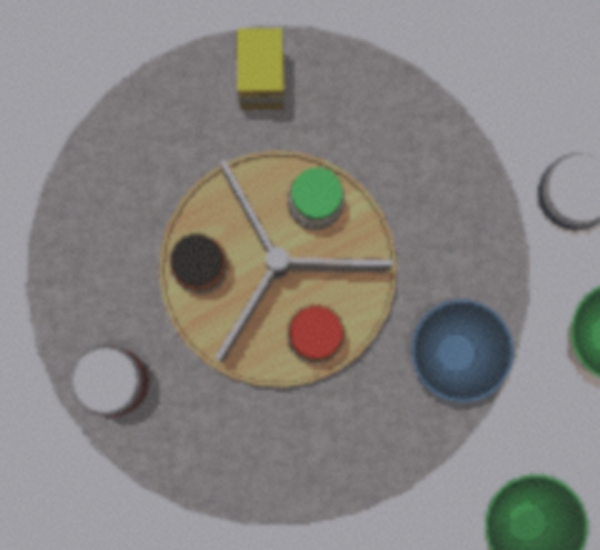

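The red jar is at about -151.5° and the bowl at about -116°, so the disc needs roughly +35.5° counter-clockwise. I'll push the 29° divider from its clockwise side. First I move over at height with the fingers shut.

>>> apply_moves(steps=[0, 2, -1.2, 0, 0, 0, 3.5, -2.1, 0, 0, 0, 3.8, -2.3, 0, 0, 0, 3.8, -2.3, 0, 0, 0, 3.8, -2.3, 0, 0])

```text
time: 0.65
eef_pos: [0.359, -0.4461, 0.2481]
eef_rot: [-3.086, -0.586, 0.0]
ft_force: [-0.3, -0.6, -0.0]
finger_gap: 0.012
finger_force: 0.0
```

```bash
cat > b.py <<'E'
from h import *
def bowl(im):
    h=cv2.cvtColor(im,cv2.COLOR_RGB2HSV);m=cv2.inRange(h,(98,60,20),(125,255,255));m[:, :350]=0;m[:,425:]=0;m[:225]=0;m[300:]=0
    c=max(cv2.findContours(m,cv2.RETR_EXTERNAL,cv2.CHAIN_APPROX_NONE)[0],key=cv2.contourArea)
    w=ray(c[:,0,:],.064)[:,:2].astype(np.float32);b=cv2.minEnclosingCircle(w)
    A=np.array([.5425,-.1015]);return b,np.degrees(np.arctan2(*(np.array(b[0])-A)[::-1]))
if __name__=="__main__": print(bowl(cv2.imread("pics/top0.png")[:,:,::-1].copy()))
E
python3 b.py
```

```text
(((0.4499998688697815, -0.3004818558692932), 0.054974041879177094), np.float64(-114.93216952187582))
```

>>> apply_moves(steps=[0, 4, -2.4, 0, 0, 0, 4, -2.4, 0, 0, 0, 4, -2.4, 0, 0, 0, 4, -2.4, 0, 0, 0, 4, -2.4, 0, 0])

```text
time: 1.15
eef_pos: [0.501, -0.261, 0.2483]
eef_rot: [3.086, 0.586, -0.0]
ft_force: [0.1, 0.1, 0.2]
finger_gap: 0.0001
finger_force: 0.0
```

>>> apply_moves(steps=[0, 4, -2.4, 0, 0, 0, 4, -2.4, 0, 0, 0, 4, -2.4, 0, 0, 0, 4, -2.4, 0, 0, 0, 4, -2.4, 0, -0.13])

```text
time: 1.65
eef_pos: [0.6431, -0.0761, 0.2482]
eef_rot: [3.042, 0.786, -0.0]
ft_force: [0.3, 0.1, 0.7]
finger_gap: -0.0004
finger_force: 0.0
```

>>> apply_moves(steps=[0, 0, 0, 0, 0, 0, 0, 0, 0, 0])

```text
time: 1.85
eef_pos: [0.6426, -0.0761, 0.2476]
eef_rot: [-3.04, -0.79, 0.001]
ft_force: [-0.2, -1.2, 0.1]
finger_gap: -0.0
finger_force: 0.0
```

```bash
cat > s.py <<'E'
from h import *
from scipy.spatial.transform import Rotation as R
s=monitor.get_state();r=R.from_rotvec(s["eef_rot"]).as_matrix();A=np.array([.5425,-.1015,0])
print("t",s["time"],"pos",s["eef_pos"].round(4),"yaw",np.degrees(np.arctan2(r[1,0],r[0,0])).round(1),"z",r[:,2].round(3),"axis->tcp in tool cm",(100*r.T@(s["eef_pos"]-A)).round(2),"F",s["ft_force"].round(2),"q7",s["qpos"][6].round(2))
E
python3 s.py
python3 - <<'E'
import sys;sys.path.insert(0,'.')
from bench import viewer
import cv2
im=viewer.get_image("scene");cv2.imwrite("pics/s1.png",im[:,:,::-1])
E
```

```text
t 1.85 pos [ 0.6426 -0.0761  0.2476] yaw 29.1 z [-0.001  0.001 -1.   ] axis->tcp in tool cm [  9.96   2.62 -24.77] F [-0.16 -1.19  0.1 ] q7 -1.11
```

View pics/s1.png

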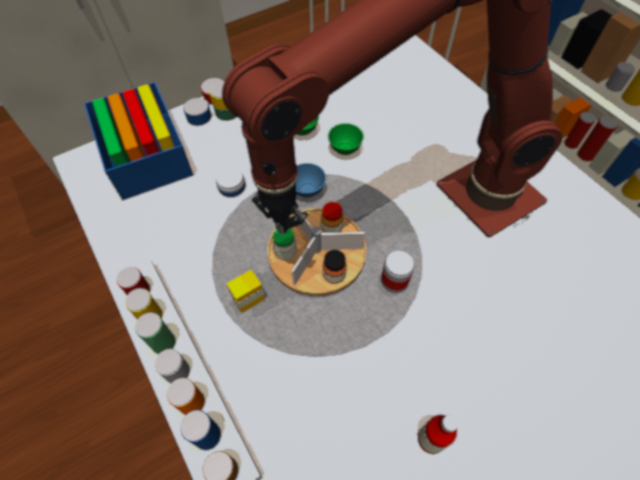

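Arm hovering over the green-lid sector beside the divider (fingertips near (283,232)); scene undisturbed. Descending.

>>> apply_moves(steps=[0, 0.5, 0, 2.5, 0, 0, 0, 0, 4, 0, 0, 0, 0, 4, 0, 0, 0, 0, 3.5, 0, 0, 0, 0, 2.5, 0])

```text
time: 2.4
eef_pos: [0.6448, -0.0775, 0.0808]
eef_rot: [3.043, 0.781, -0.005]
ft_force: [0.0, 0.2, -0.4]
finger_gap: 0.0003
finger_force: 0.0
```

>>> apply_moves(steps=[0, 0, -0.2, 0, 0, 0, 0, -0.2, 0, 0, 0, 0, -0.2, 0, 0, 0, 0, -0.1, 0, 0, 0, 0, -0.1, 0, 0])

```text
time: 2.9
eef_pos: [0.6434, -0.0682, 0.0846]
eef_rot: [3.041, 0.786, 0.003]
ft_force: [-0.3, -0.1, 0.7]
finger_gap: -0.0001
finger_force: 0.0
```

```bash
python3 s.py
```

```text
t 2.9 pos [ 0.6434 -0.0682  0.0846] yaw 29.0 z [ 0.002 -0.    -1.   ] axis->tcp in tool cm [10.45  1.98 -8.45] F [-0.26 -0.06  0.71] q7 -1.17
```

>>> apply_moves(steps=[0, 0, -0.15, 0, 0, 0, 0, -0.15, 0, 0, 0, 0.03, -0.15, 0, -0.013, 0, 0.04, -0.2, 0, -0.02, 0, 0.05, -0.27, 0, -0.026])

```text
time: 3.4
eef_pos: [0.6394, -0.0598, 0.0835]
eef_rot: [3.016, 0.878, 0.0]
ft_force: [-1.2, -1.1, 1.9]
finger_gap: -0.0
finger_force: 1.0
```

>>> apply_moves(steps=[0, 0.05, -0.27, 0, -0.026, 0, 0.05, -0.27, 0, -0.026, 0, 0.05, -0.27, 0, -0.026, 0, 0.05, -0.27, 0, -0.026, 0, 0.05, -0.27, 0, -0.026])

```text
time: 3.9
eef_pos: [0.6334, -0.0471, 0.0834]
eef_rot: [2.953, 1.073, -0.0]
ft_force: [-1.0, -2.1, 2.2]
finger_gap: 0.0002
finger_force: 1.5
```

```bash
python3 s.py
python3 - <<'E'
from h import *
im,h,o=measure();A=np.array([.5425,-.1015])
print("div",divs(im,A),*[(k,round(float(np.degrees(np.arctan2(*(o[k][0]-A)[::-1]))),1),np.round(np.linalg.norm(o[k][0]-A),3),round(o[k][1],3)) for k in("red","green","black")])
cv2.imwrite("pics/t2.png",cv2.resize(im[120:340,200:440],None,fx=2.5,fy=2.5,interpolation=cv2.INTER_CUBIC)[:,:,::-1])
E
```

```text
t 3.9 pos [ 0.6334 -0.0471  0.0834] yaw 39.9 z [-0. -0. -1.] axis->tcp in tool cm [10.46  1.66 -8.34] F [-1.02 -2.13  2.24] q7 -1.02Traceback (most recent call last):
  File "<stdin>", line 2, in <module>
  File "h.py", line 23, in measure
    o["black"]=blob(h,(0,0,0),(179,255,45),.105,B)
               ~~~~^^^^^^^^^^^^^^^^^^^^^^^^^^^^^^^
  File "h.py", line 13, in blob
    c=max(cv2.findContours(m,cv2.RETR_EXTERNAL,cv2.CHAIN_APPROX_NONE)[0],key=cv2.contourArea)
ValueError: max() iterable argument is empty
```

```bash
sed -i '/o\["black"\]/d' h.py
cat > l.py <<'E'
from h import *
import sys
from b import bowl
im,h,o=measure();A=np.array([.5425,-.1015])
print("div",divs(im,A),*[(k,round(float(np.degrees(np.arctan2(*(o[k][0]-A)[::-1]))),1),np.round(np.linalg.norm(o[k][0]-A),3),round(o[k][1],3)) for k in("red","green")])
try: print(bowl(im))
except Exception as e: print("bowl?",e)
cv2.imwrite(sys.argv[1],cv2.resize(im[120:340,200:440],None,fx=2.5,fy=2.5,interpolation=cv2.INTER_CUBIC)[:,:,::-1])
E
python3 l.py pics/t2.png; python3 s.py
```

```text
div 41.0 ('red', -140.4, np.float64(0.086), 0.027) ('green', -18.3, np.float64(0.084), 0.024)
(((0.4500353932380676, -0.30034130811691284), 0.05489017441868782), np.float64(-114.93923282055742))
t 4.0 pos [ 0.6333 -0.0465  0.0833] yaw 39.9 z [-0.     0.001 -1.   ] axis->tcp in tool cm [10.5   1.61 -8.32] F [-0.53 -0.66  1.53] q7 -1.02
```

View pics/t2.png

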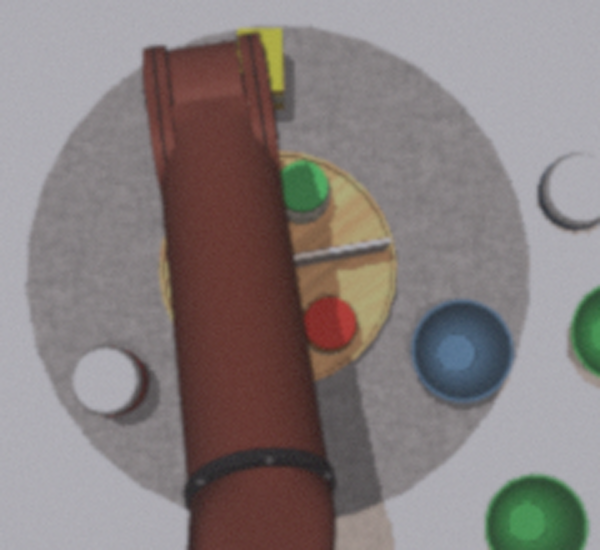

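The disc is turning: the red lid is now at crop pixel (330,324), -140.4°, with the bowl unmoved at -115°. About 25° remains.

>>> apply_moves(steps=[0, 0.04, -0.2, 0, -0.02, 0, 0.04, -0.27, 0, -0.026, 0, 0.04, -0.27, 0, -0.026, 0, 0.04, -0.27, 0, -0.026, 0, 0.04, -0.27, 0, -0.026])

```text
time: 4.5
eef_pos: [0.6263, -0.036, 0.0833]
eef_rot: [-2.88, -1.254, -0.0]
ft_force: [0.7, 0.8, 0.9]
finger_gap: 0.0002
finger_force: 0.7
```

>>> apply_moves(steps=[0, 0.04, -0.27, 0, -0.026, 0, 0.04, -0.27, 0, -0.026, 0, 0.04, -0.27, 0, -0.026, 0, 0.04, -0.27, 0, -0.026, 0, 0.04, -0.27, 0, -0.026])

```text
time: 5.0
eef_pos: [0.6172, -0.026, 0.0834]
eef_rot: [-2.793, -1.438, -0.0]
ft_force: [0.6, 0.3, 1.0]
finger_gap: 0.0002
finger_force: 0.8
```

>>> apply_moves(steps=[0, 0.04, -0.27, 0, -0.026, 0, 0.04, -0.27, 0, -0.026, 0, 0.04, -0.2, 0, -0.02, 0, 0.02, -0.1, 0, -0.01, 0, 0, 0, 0, 0])

```text
time: 5.5
eef_pos: [0.6109, -0.0203, 0.0833]
eef_rot: [-2.733, -1.549, 0.0]
ft_force: [0.3, 1.2, 1.1]
finger_gap: 0.0001
finger_force: 0.7
```

```bash
python3 l.py pics/t3.png; python3 s.py
```

```text
div 93.0 ('red', -121.9, np.float64(0.085), 0.027) ('green', 1.0, np.float64(0.083), 0.025)
(((0.45006364583969116, -0.30060482025146484), 0.0549592450261116), np.float64(-114.90354498341203))
t 5.55 pos [ 0.611  -0.0204  0.0833] yaw 59.1 z [-0.  0. -1.] axis->tcp in tool cm [10.48  1.7  -8.33] F [-0.38  0.86  0.99] q7 -0.75
```

>>> apply_moves(steps=[0, 0.04, -0.2, 0, -0.02, 0, 0.04, -0.27, 0, -0.026, 0, 0.04, -0.27, 0, -0.026, 0, 0.04, -0.22, 0, -0.021, 0, 0.01, -0.1, 0, -0.01])

```text
time: 6.05
eef_pos: [0.6023, -0.0136, 0.0833]
eef_rot: [-2.649, -1.689, 0.0]
ft_force: [1.3, 0.2, 1.5]
finger_gap: 0.0001
finger_force: 0.8
```

>>> apply_moves(steps=[0, 0, 0, 0, 0])

```text
time: 6.15
eef_pos: [0.6024, -0.0137, 0.0833]
eef_rot: [-2.65, -1.688, 0.0]
ft_force: [-0.4, 0.1, 1.8]
finger_gap: -0.0001
finger_force: 0.5
```

```bash
python3 l.py pics/t4.png; python3 s.py
```

```text
div 66.0 ('red', -115.7, np.float64(0.085), 0.027) ('green', 6.6, np.float64(0.084), 0.025)
(((0.45006364583969116, -0.30060482025146484), 0.0549592450261116), np.float64(-114.90354498341203))
t 6.2 pos [ 0.6024 -0.0137  0.0832] yaw 65.0 z [-0.  0. -1.] axis->tcp in tool cm [10.49  1.71 -8.33] F [-0.55  0.05  0.94] q7 -0.67
```

View pics/t4.png

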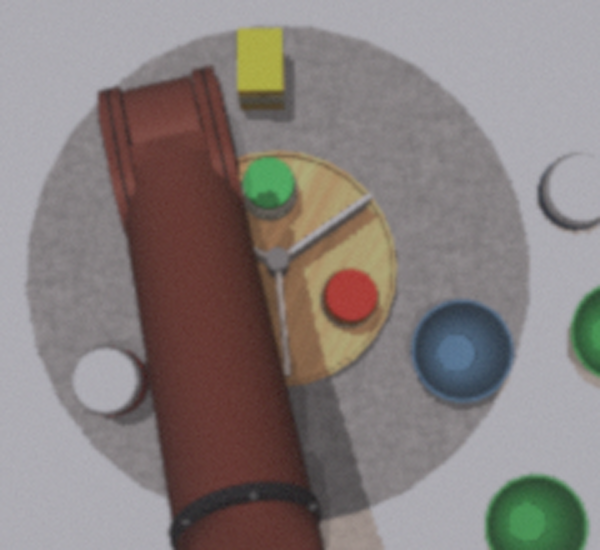

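The red lid at crop pixel (350,296) now lies on the line from the post (277,259) to the bowl (462,351), within 1°. Next I back off the divider, rise and move away.

>>> apply_moves(steps=[0, 0, 0.4, 0, 0, 0, 0, 0.4, 0, 0, 0, 0, 0, -2, 0, 0, 0, 0, -4, 0, 0, 0, 0, -4, 0])

```text
time: 6.7
eef_pos: [0.6095, -0.0175, 0.1837]
eef_rot: [-2.649, -1.686, 0.002]
ft_force: [1.3, -1.0, 0.5]
finger_gap: -0.0003
finger_force: 0.0
```

>>> apply_moves(steps=[0, 0, 0, -4, 0, 0, 0, 0, -3, 0, 0, -2, 2, 0, 0, 0, -3, 3, 0, 0, 0, -3, 3, 0, 0])

```text
time: 7.2
eef_pos: [0.6492, -0.1247, 0.2538]
eef_rot: [2.649, 1.688, 0.001]
ft_force: [0.6, -1.6, 1.0]
finger_gap: -0.0
finger_force: 0.0
```

>>> apply_moves(steps=[0, -3, 3, 0, 0, 0, -3, 3, 0, 0, 0, -3, 3, 0, 0, 0, -3, 3, 0, 0, 0, -3, 3, 0, 0])

```text
time: 7.7
eef_pos: [0.7212, -0.325, 0.2529]
eef_rot: [-2.651, -1.686, 0.001]
ft_force: [-0.0, 0.0, 0.8]
finger_gap: 0.0
finger_force: 0.0
```

```bash
python3 l.py pics/t5.png; python3 s.py
```

```text
t 7.75 pos [ 0.7205 -0.3337  0.2504] yaw 64.5 z [-0.003 -0.004 -1.   ] axis->tcp in tool cm [-13.44  26.03 -25.  ] F [-6.29 -4.21 -3.15] q7 -0.19Traceback (most recent call last):
  File "l.py", line 4, in <module>
    im,h,o=measure();A=np.array([.5425,-.1015])
           ~~~~~~~^^
  File "h.py", line 19, in measure
    o["bowl"]=blob(h,(100,90,40),(118,255,255),.064,(330,430,150,330)) if True else 0
              ~~~~^^^^^^^^^^^^^^^^^^^^^^^^^^^^^^^^^^^^^^^^^^^^^^^^^^^^
  File "h.py", line 13, in blob
    c=max(cv2.findContours(m,cv2.RETR_EXTERNAL,cv2.CHAIN_APPROX_NONE)[0],key=cv2.contourArea)
ValueError: max() iterable argument is empty
```

>>> apply_moves(steps=[0, -2, -0.6, 0, 0, 0, -3.8, -1.2, 0, 0, 0, -3.8, -1.2, 0, 0, 0, -3.8, -1.2, 0, 0, 0, -3.8, -1.2, 0, 0])

```text
time: 8.25
eef_pos: [0.5973, -0.4567, 0.2538]
eef_rot: [2.65, 1.687, -0.0]
ft_force: [-0.0, -1.4, 0.6]
finger_gap: 0.0003
finger_force: 0.0
```

>>> apply_moves(steps=[0, -3.8, -1.2, 0, 0, 0, -3.8, -1.2, 0, 0, 0, -3.8, -1.2, 0, 0, 0, -3, -1, 0, 0, 0, 0, 0, 0, 0])

```text
time: 8.75
eef_pos: [0.4903, -0.572, 0.2535]
eef_rot: [2.656, 1.676, -0.006]
ft_force: [-0.5, -0.3, -0.8]
finger_gap: -0.0001
finger_force: 0.0
```

```bash
python3 l.py pics/t5.png; python3 s.py
```

```text
div 65.5 ('red', -115.8, np.float64(0.085), 0.027) ('green', 6.9, np.float64(0.083), 0.025)
(((0.44999808073043823, -0.30031511187553406), 0.055065035820007324), np.float64(-114.9509592737095))
t 8.8 pos [ 0.4931 -0.5693  0.2535] yaw 64.7 z [-0.001 -0.001 -1.   ] axis->tcp in tool cm [-44.44  15.51 -25.3 ] F [-0.31  1.31  0.04] q7 0.25
```

View pics/t5.png

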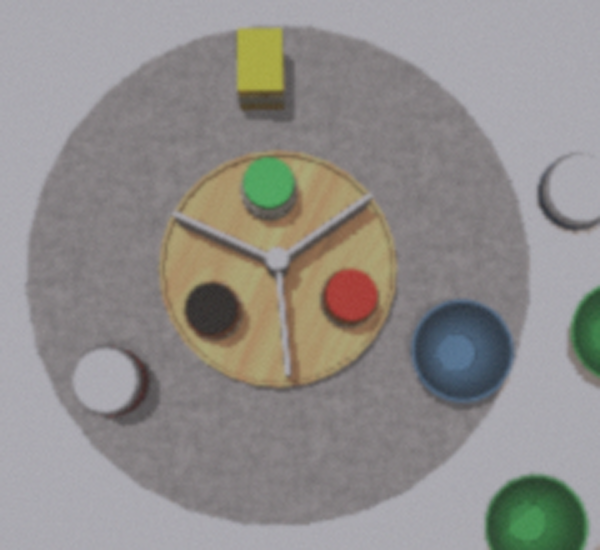

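The red lid (350,296) lies between the post (277,259) and the bowl (462,351), aligned within 1°. The jars are upright, the bowl, can and box have not moved, and the arm is clear.

```bash
python3 -c "
from bench import bot
print(bot.finish_job())"
```

```text
the job is handed in; nothing more can be done
None
```

The job is handed in: I turned the lazy Susan about 36° by one divider, so the red-lidded jar stands in line between the post and the blue bowl (within about 1° by the top camera), with the jars upright, the bowl, can and box unmoved, and the arm clear.

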